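Find the concealed catch of a backup unit and pop its battery door

TASK

The battery door of the backup unit lying on the bench is held by a concealed catch: one of the three alike plates sunk in the unit's upper panel is really a push button, and nothing shows which. Feel the plates with a fingertip, pressing gently so that nothing is forced, and push the one that gives fully in so that the battery door springs open; then take the hand away and leave the door standing open. Nothing is to be picked up, and everything else stays where it is.

Things in the scene. Friction and masses are not known exactly. Their poses are not given: they have to be found in the camera images.
- backup_unit: battery backup unit, black case with grey panel on top, lying on its side, fixed. 250 (x) by 340 (y) by 85 mm high; flat panel 85 mm above the bench. Origin: centre of its underside; x points from the row of three plates to the door's hinge, y along the row, z up. At yaw 0 the plates are on the robot's side; yaw up to 0.4 rad either way. The battery door is behind the plates
- plate_left (a point): centre of the upper face of the plate at the unit's +y end of the row, at x = -75, y = +100 mm of the unit. All three plates are alike: grey, 45 by 45 mm, level, in 48 by 48 mm openings, faces 2 mm below the panel (83 mm above the bench). Press near the centre, fingers closed or one fingertip, which must go below the panel inside the opening
- plate_middle (a point): as plate_left, but the middle plate, at x = -75, y = 0 mm of the unit. One of the three plates, a different one from start to start, is the button: it begins to sink at about 3 N, frees the door 5 to 6 mm down, meets its stop 7 mm down at about 6 N, and springs back when let go. The other two are rigid blanks
- plate_right (a point): as plate_left, but the plate at the unit's -y end, at x = -75, y = -100 mm of the unit
- door (a joint): angle of the battery door, rad: 0 to 0.01 shut and flush (latched), 0.5 sprung open against its stop. Grey flap 126 (x) by 176 (y) by 6 mm, hinged on its +x edge; once the catch is pushed in, a soft spring lifts the edge nearest the plates by about 60 mm within half a second and keeps it up. Shut, it gives no hold from outside
- door_edge (a point): middle of the upper free edge of the battery door, the edge nearest the plates; when shut it is 52 mm from the plates' centre line and level with the panel, at x = -23 mm, y = -40 mm of the unit
- bit_pot: loose; leave it where it stands. Origin: centre of its underside. Open aluminium pot, 36 mm across, 35 mm high, standing on the unit's panel beside the door
- screwdriver: screwdriver lying on the bench near the unit's plate side, about 40 mm clear of it, along the unit's y; loose; leave it where it lies. Origin under its middle
- adapter: loose; leave it where it stands. Origin: centre of its underside. Black power adapter, 60 by 110 by 32 mm high, on the bench off the unit's +y end
- tape_roll: loose; leave it where it stands. Origin: centre of its underside. Pale label roll lying flat, 80 mm across, 25 mm high, on the bench off the unit's -y end
- mug: loose; leave it where it stands. Origin: centre of its underside. White mug, 80 mm across, 90 mm high, on the bench to the robot's left
- handset: loose; leave it where it stands. Origin: centre of its underside. Flat black handheld, 150 by 75 by 12 mm, lying on the bench to the robot's right

How it is judged (in metres and radians):
On the way:
1. the right plate is pushed in and the battery door springs open (value of joint door above 0.35 rad), for 0.2 s.
At the end, for the whole second after the job is handed in: The battery door stands open at more than 0.4 rad (its stop is at 0.5) and is at rest; every loose thing is within 20 mm of where it stood (value of joint door above 0.4 rad and velocity of joint door between -0.1 and 0.1 rad/s and distance of each of screwdriver, adapter, tape_roll, bit_pot, mug, handset from where it was at the start of the episode below 0.02 m); the robot touches nothing.
It fails at once if something is forced: the fingers press on anything with more than 50 N (contact force between the fingers and anything else above 50 N).
It fails at once if a loose thing is knocked, lifted or carried more than 20 mm from its place (not (distance of screwdriver from where it was at the start of the episode below 0.02 m) or not (distance of adapter from where it was at the start of the episode below 0.02 m) or not (distance of tape_roll from where it was at the start of the episode below 0.02 m) or not (distance of bit_pot from where it was at the start of the episode below 0.02 m) or not (distance of mug from where it was at the start of the episode below 0.02 m) or not (distance of handset from where it was at the start of the episode below 0.02 m)).
It also fails if it takes over 45 s, if anything falls off the work surface, if the arm or the gripper's body presses on something with over 40 N, if the wrist force passes 120 N, or if a joint passes its speed limit or range.

ROBOT

A 6-joint arm with a two-finger parallel gripper is mounted at the origin on the work surface. World frame = base frame: x ahead of the robot, y to its left, z up, the work surface at z = 0. Lengths are in mm, angles in rad, forces in N, time in s.
With the tool pointing down it reaches from about 325 to 900 mm from the base axis. Payload 3.5 kg.
Tool frame: the origin (TCP) lies between the finger pads; the fingertips stand 22 mm ahead of it and the grasp point (between the pads) lies 3 mm ahead of it (r.tip_extent is the distance from the TCP to the fingertips, in mm); z points along the fingers, y is the line along which they close (so a half turn about z gives the same grasp; the last joint's range is limited). The gripper opens to 85 mm and grips with 20 to 120 N. Pads are 22 mm wide; open, the fingers measure 114 mm over their backs; the gripper's body (76 mm by 85 mm) begins 54 mm behind the grasp point. The pads swing forward as they close: fully open they stand 13 mm farther back than shut.
Start: joints at [1.078, 0.276, -0.026, 1.268, 0, 1.467], TCP at [237.508, 578.111, 253.313] pointing down, gripper open.
Joint ranges: [-3.12, 3.12], [-0.85, 1.88], [-1.08, 1.24], [-1.95, 2.15], [-1.57, 1.53], [-3.14, 3.14]. Speed limits (rad/s): [2.57, 2.57, 3.14, 3.14, 3.14, 3.14].

INTERFACE

Orientations are given as a unit quaternion [x, y, z, w].
In Python, from workcell import r gives the robot as it stands.
- The arm moves only by the tool step_arm, never from a script. Its argument "moves" is one flat list of numbers, 7 for each row, row after row: the shift along the tool's x, y, z in cm, then the turn, a rotation vector about the tool's x, y, z in degrees, then the gripper's target within -1 to 1 (fully open at 1, half-way at 0, shut at -1). A call has 1 to 20 rows; each row is the pose to reach, as a shift and turn from the pose commanded when the call began, along the tool's axes at that moment; what a row does not reach only later rows make up. A row lasts 1/12 s, in which the tool goes at most 41.7 mm and 7.16 degrees, less where a joint would pass 70% of its speed; a pose out of reach is approached as far as the arm can. A call with a gripper value outside its range is refused whole. The fingers move at their own pace and stop on an object; "grip_force" is the grip in N (left out, the last holds). Time passes only in rows, so rows that repeat a pose let the fingers close. It gives the time, the measured TCP pose, the force, the opening and the grip force at its end, in the units of the state.
- r.get_obs(): the state, without advancing time (a new reading comes with each control period).
- r.snapshot(name): name is "side" or "top"; returns a dict with "pixels" (480x640x3 uint8, red, green, blue), "range_z" (480x640 float32, mm along the optical axis (not along the pixel's ray), 0 where there is no reading), "fovy" (degrees; the focal length in pixels is half the picture's height over the tangent of half this angle, whatever the lens; pixels are square), "cx", "cy" (the principal point, pixels), "position" and "attitude" of the camera in the world. Camera axes: x right, y up, looking along -z (the intrinsics and any distortion apply to the point x, -y, -z); pixel columns grow to the right and rows downward; lengths in mm; the calibration is good to about 2 mm. A picture is of the moment at which its call begins.
- r.finish_job(): hands the job in; it is judged then, once.
The state is a dict: "t": time; "q": joint angles; "qvel": joint speeds; "joint_efforts": joint torques, N m; "eef_pos": TCP position; "eef_rot": TCP orientation; "contact_force": force on the tool from outside, world axes, zero at the start; "torque": the same for the moment, N m; "gripper_width": opening from 0.0 (shut) to 1.0 (fully open); "finger_force": force on a finger pad.
Only numpy, scipy, OpenCV 4.12 (cv2) and the standard library are available. Lean on these libraries where they do the work, as an engineer would, in place of code of your own. Each camera call takes 0.05 s, during which the arm holds its last target. There are 200 camera calls.

## Working session

There is one attempt and no reset: what is moved stays moved. The work goes in short steps, Python scripts to look and compute and a tool call to move; the robot and the scene stay as the last step left them, time stands still between calls to the robot, and variables do not carry over. Pictures are saved under pics/ and viewed, at most 10 in all, crops included, and the job is handed in when it is done.

Besides the shell and the picture viewer there is one more tool, called as name(argument=value, ...) on one line, values as JSON. step_arm: Moves the arm, as the interface text tells. Its arguments: {"type":"object","properties":{"moves":{"type":"array","items":{"type":"number"}},"grip_force":{"type":"number"}},"required":["moves"]}

```bash
mkdir -p pics; cat > h.py <<'E'
import numpy as np, cv2
from workcell import r
from scipy.spatial.transform import Rotation as R
def look(n,f):
    s=r.snapshot(n); cv2.imwrite('pics/'+f+'.png',s['pixels'][:,:,::-1]); np.save('pics/'+f+'.npy',s,allow_pickle=True); return s
def cam(s):
    a=np.array(s['attitude'],float); M=R.from_quat(a).as_matrix() if a.size==4 else a.reshape(3,3)
    return M,np.array(s['position'],float)
def cloud(s):
    f=240/np.tan(np.radians(s['fovy'])/2); M,p=cam(s); z=s['range_z'].astype(float)
    v,u=np.mgrid[0:480,0:640]
    P=np.stack([(u-s['cx'])/f*z,-(v-s['cy'])/f*z,-z],-1)
    W=P@M.T+p; W[z==0]=np.nan; return W
E
python3 - <<'E'
from h import *
for n in('top','side'):
    s=look(n,n+'1'); print({k:v for k,v in s.items() if k not in('pixels','range_z')})
o=r.get_obs(); print(o)
E
```

```text
{'fovy': 46.15954113572643, 'cx': 322.5267916946937, 'cy': 241.8451772995056, 'position': array([ 428.84499861,   14.17875451, 1474.77817354]), 'attitude': array([ 0.02123128, -0.03273503, -0.6995368 ,  0.7135306 ])}
{'fovy': 45.67157233221286, 'cx': 323.6253092489745, 'cy': 241.5602074473746, 'position': array([  72.47912016, -777.13485127,  772.50293132]), 'attitude': array([ 0.43208876, -0.12175517, -0.22989656,  0.86349439])}
{'t': 0.1, 'q': array([ 1.07759289e+00,  2.77079299e-01, -2.77735586e-02,  1.26802278e+00,
       -1.95073081e-05,  1.46741935e+00]), 'qvel': array([ 0.0008001 , -0.00039791,  0.00504046, -0.00081424,  0.00061015,
        0.00060718]), 'joint_efforts': array([ 2.59191311e-04, -4.46706533e+01,  2.96128535e+01,  8.39775370e-03,
       -1.27219855e-04,  1.96274463e-08]), 'eef_pos': array([237.19245964, 577.50301353, 252.24355557]), 'eef_rot': array([ 1.93681292e-01,  9.81063951e-01, -9.96610055e-04, -2.96217285e-04]), 'contact_force': array([-0.21155463,  0.55440366, -0.79064643]), 'torque': array([ 0.03560349, -0.00867213, -0.01605269]), 'finger_force': 0.0, 'gripper_width': 0.9969880379490292}
```

View pics/top1.png

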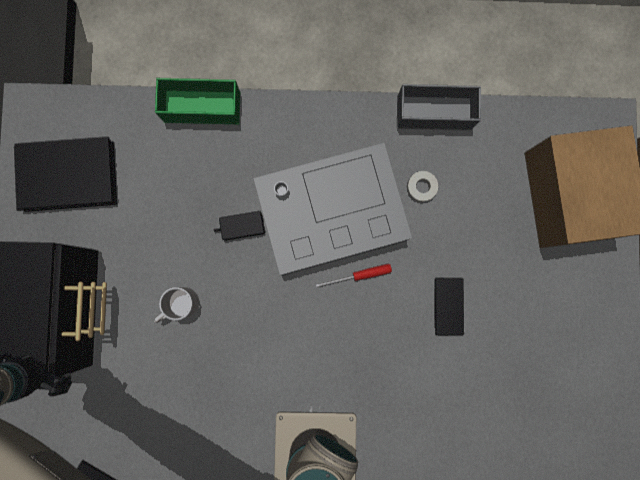

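```bash
python3 - <<'E'
from h import *
s=np.load('pics/top1.npy',allow_pickle=True).item(); W=cloud(s)
m=(np.abs(W[...,2]-85)<8)
n,l,st,c=cv2.connectedComponentsWithStats(m.astype(np.uint8))
i=1+np.argmax(st[1:,4]); P=W[l==i]; print(st[i],np.median(P[:,2]))
rc=cv2.minAreaRect(P[:,:2].astype(np.float32)); print(rc,cv2.boxPoints(rc))
E
```

```text
[  254   143   158   132 13108] 83.88514654019491
((622.2908325195312, -29.8736572265625), (250.95132446289062, 340.95440673828125), 16.71000862121582) [[ 453.09674    97.326935]
 [ 551.1307   -229.22974 ]
 [ 791.4849   -157.07425 ]
 [ 693.451     169.48242 ]]
```

The top view shows the unit in the centre, turned about +0.29 rad, with plates at about px (301,247), (341,237) and (379,226). The pot is at (281,189) and the screwdriver at (355,276). Next I'll work out the first move.

```bash
cat >> h.py <<'E'
C=np.array([622.3,-29.9]); YAW=np.radians(16.71)
def plate(y):
    c,s=np.cos(YAW),np.sin(YAW); return C+[c*-75-s*y,s*-75+c*y]
def go(xyz):
    o=r.get_obs(); T=R.from_quat(o['eef_rot']); 
    c,s=np.cos(YAW),np.sin(YAW)
    D=R.from_matrix(np.array([[-c,-s,0],[-s,c,0],[0,0,-1.]]).T.T) 
    print('shift cm',np.round(T.inv().apply(np.array(xyz)-o['eef_pos'])/10,2),'turn',np.round(np.degrees((T.inv()*D).as_rotvec()),1))
E
python3 - <<'E'
from h import *
s=np.load('pics/top1.npy',allow_pickle=True).item(); W=cloud(s)
for y,(u,v) in zip((100,0,-100),((301,247),(341,237),(379,226))): print(plate(y),W[v,u])
c,s_=np.cos(YAW),np.sin(YAW)
print(np.linalg.det([[-c,-s_,0],[-s_,c,0],[0,0,-1.]]))
go([*plate(100),150])
E
```

```text
[521.71430682  44.31265611] [521.9795471   45.69016004  77.96098179]
[550.46707552 -51.46457653] [548.38502779 -52.99311141  84.60256577]
[ 579.21984422 -147.24180917] [ 578.018022   -147.30074264   82.24224062]
1.0000000000000002
shift cm [-46.58 -38.48  10.29] turn [ -0.1  -0.1 -39. ]
```

step_arm(moves=[-46.5, -38.4, 5, 0, 0, -39, -1, -46.5, -38.4, 5, 0, 0, -39, -1, -46.5, -38.4, 5, 0, 0, -39, -1, -46.5, -38.4, 5, 0, 0, -39, -1, -46.5, -38.4, 5, 0, 0, -39, -1, -46.5, -38.4, 5, 0, 0, -39, -1, -46.5, -38.4, 5, 0, 0, -39, -1, -46.5, -38.4, 5, 0, 0, -39, -1, -46.5, -38.4, 5, 0, 0, -39, -1, -46.5, -38.4, 5, 0, 0, -39, -1, -46.5, -38.4, 5, 0, 0, -39, -1, -46.5, -38.4, 5, 0, 0, -39, -1, -46.5, -38.4, 5, 0, 0, -39, -1, -46.5, -38.4, 5, 0, 0, -39, -1, -46.5, -38.4, 5, 0, 0, -39, -1, -46.5, -38.4, 5, 0, 0, -39, -1, -46.5, -38.4, 5, 0, 0, -39, -1, -46.5, -38.4, 5, 0, 0, -39, -1, -46.5, -38.4, 5, 0, 0, -39, -1, -46.5, -38.4, 5, 0, 0, -39, -1])

```text
t: 1.77
eef_pos: [520.9, 47.5, 203.3]
eef_rot: [-0.146, 0.989, 0.0, -0.0]
contact_force: [0.7, -0.2, -0.2]
gripper_width: 0.001
finger_force: 0.0
```

```bash
python3 - <<'E'
from h import *
go([*plate(100),120]); o=r.get_obs(); print(o['eef_pos'],o['contact_force'],o['t'],r.tip_extent,o['gripper_width'])
look('side','side2')
E
```

```text
shift cm [ 0.01 -0.33  8.33] turn [ 0.  -0.   0.1]
[520.94955663  47.45119127 203.2947105 ] [ 0.72560604 -0.17742206 -0.16903622] 1.7667 22.0 0.0013566051504313665
```

View pics/side2.png

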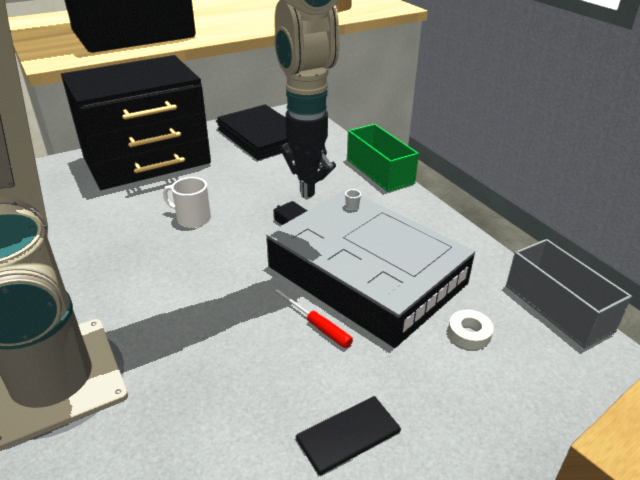

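Side view: the closed fingertip at px (307,192) is above the left plate at (308,237). I'll descend.

step_arm(moves=[0, -0.3, 4, 0, 0, 0, -1, 0, -0.3, 7, 0, 0, 0, -1, 0, -0.3, 8.8, 0, 0, 0, -1, 0, -0.3, 9.2, 0, 0, 0, -1, 0, -0.3, 9.4, 0, 0, 0, -1, 0, -0.3, 9.5, 0, 0, 0, -1, 0, -0.3, 9.6, 0, 0, 0, -1, 0, -0.3, 9.65, 0, 0, 0, -1, 0, -0.3, 9.7, 0, 0, 0, -1, 0, -0.3, 9.7, 0, 0, 0, -1, 0, -0.3, 9.7, 0, 0, 0, -1])

```text
t: 2.73
eef_pos: [523.0, 43.3, 106.9]
eef_rot: [-0.145, 0.989, -0.0, 0.0]
contact_force: [0.3, 0.3, -0.1]
gripper_width: -0.003
finger_force: 0.0
```

step_arm(moves=[0, 0, 0.05, 0, 0, 0, -1, 0, 0, 0.1, 0, 0, 0, -1, 0, 0, 0.15, 0, 0, 0, -1, 0, 0, 0.2, 0, 0, 0, -1, 0, 0, 0.2, 0, 0, 0, -1, 0, 0, 0.2, 0, 0, 0, -1])

```text
t: 3.23
eef_pos: [522.6, 43.3, 105.0]
eef_rot: [-0.145, 0.989, -0.0, 0.0]
contact_force: [-2.0, -0.2, 6.0]
gripper_width: 0.0
finger_force: 2.8
```

step_arm(moves=[0, 0, 0.05, 0, 0, 0, -1, 0, 0, 0.1, 0, 0, 0, -1, 0, 0, 0.1, 0, 0, 0, -1, 0, 0, 0.1, 0, 0, 0, -1])

```text
t: 3.57
eef_pos: [522.6, 43.3, 105.0]
eef_rot: [-0.145, 0.989, -0.0, 0.0]
contact_force: [-4.4, 0.2, 11.7]
gripper_width: 0.001
finger_force: 5.9
```

11.7 N with no sinking, so the left plate is a blank. I'll lift and go to the middle plate.

step_arm(moves=[0, 0, -2, 0, 0, 0, -1, 0, 0, -3, 0, 0, 0, -1, 0, -4, -3, 0, 0, 0, -1, 0, -8, -3, 0, 0, 0, -1, 0, -10, -3, 0, 0, 0, -1, 0, -10, -3, 0, 0, 0, -1, 0, -10, -3, 0, 0, 0, -1, 0, -10, -3, 0, 0, 0, -1])

```text
t: 4.23
eef_pos: [550.9, -52.1, 133.1]
eef_rot: [-0.145, 0.989, 0.0, -0.0]
contact_force: [-0.3, 0.4, 0.0]
gripper_width: 0.004
finger_force: 0.0
```

```bash
python3 - <<'E'
from h import *
go([*plate(0),107]); o=r.get_obs(); print(o['eef_pos'],o['contact_force'])
E
```

```text
shift cm [0.02 0.07 2.61] turn [ 0.  -0.  -0.1]
[550.90155755 -52.11913588 133.12833647] [-0.33553487  0.3972972   0.0399969 ]
```

step_arm(moves=[0, 0, 1.5, 0, 0, 0, -1, 0, 0, 2.3, 0, 0, 0, -1, 0, 0, 2.5, 0, 0, 0, -1, 0, 0, 2.6, 0, 0, 0, -1, 0, 0, 2.65, 0, 0, 0, -1, 0, 0, 2.7, 0, 0, 0, -1, 0, 0, 2.75, 0, 0, 0, -1, 0, 0, 2.8, 0, 0, 0, -1, 0, 0, 2.85, 0, 0, 0, -1, 0, 0, 2.9, 0, 0, 0, -1, 0, 0, 2.9, 0, 0, 0, -1, 0, 0, 2.9, 0, 0, 0, -1])

```text
t: 5.23
eef_pos: [551.5, -52.5, 104.8]
eef_rot: [-0.145, 0.989, -0.0, 0.0]
contact_force: [-0.5, 0.2, 3.4]
gripper_width: -0.002
finger_force: 1.9
```

step_arm(moves=[0, 0, 0.05, 0, 0, 0, -1, 0, 0, 0.1, 0, 0, 0, -1, 0, 0, 0.1, 0, 0, 0, -1, 0, 0, 0.1, 0, 0, 0, -1])

```text
t: 5.57
eef_pos: [551.5, -52.5, 103.5]
eef_rot: [-0.145, 0.989, -0.0, 0.0]
contact_force: [-1.1, -0.1, 4.7]
gripper_width: 0.004
finger_force: 2.2
```

The middle plate gives, so I'll push it in.

step_arm(moves=[0, 0, 0.1, 0, 0, 0, -1, 0, 0, 0.2, 0, 0, 0, -1, 0, 0, 0.3, 0, 0, 0, -1, 0, 0, 0.4, 0, 0, 0, -1, 0, 0, 0.5, 0, 0, 0, -1, 0, 0, 0.58, 0, 0, 0, -1, 0, 0, 0.62, 0, 0, 0, -1, 0, 0, 0.62, 0, 0, 0, -1, 0, 0, 0.62, 0, 0, 0, -1, 0, 0, 0.62, 0, 0, 0, -1, 0, 0, 0.62, 0, 0, 0, -1, 0, 0, 0.62, 0, 0, 0, -1])

```text
t: 6.57
eef_pos: [551.6, -52.6, 98.0]
eef_rot: [-0.145, 0.989, -0.0, 0.0]
contact_force: [-1.6, 0.1, 9.7]
gripper_width: -0.005
finger_force: 4.9
```

```bash
python3 - <<'E'
from h import *
look('side','side3')
E
```

```text
(no output)
```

View pics/side3.png

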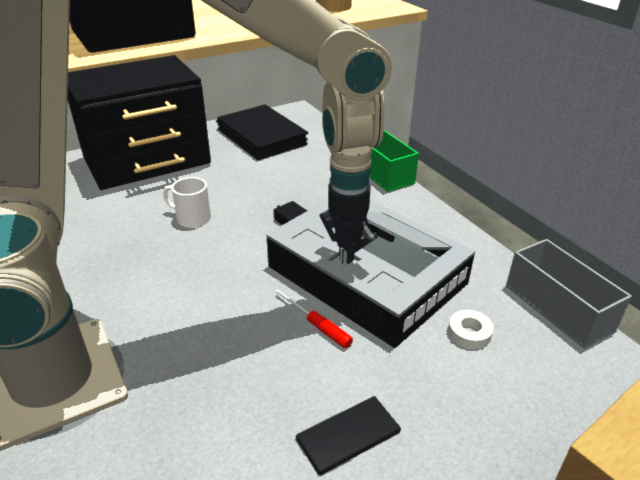

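The door has sprung open: its raised edge runs around px (380,237)–(450,247), and the stop force is 9.7 N. I'll lift the hand and move it back toward the robot, away from the door.

step_arm(moves=[0, 0, -0.8, 0, 0, 0, -1, 0, 0, -1.8, 0, 0, 0, -1, 1.5, 0, -3.5, 0, 0, 0, -1, 4, 0, -6, 0, 0, 0, -1, 7, 0, -8, 0, 0, 0, -1, 9, 0, -11, 0, 0, 0, -1, 11, 0, -14, 0, 0, 0, -1, 12, 0, -16, 0, 0, 0, -1, 12, 0, -16, 0, 0, 0, -1, 12, 0, -16, 0, 0, 0, -1, 12, 0, -16, 0, 0, 0, -1, 12, 0, -16, 0, 0, 0, -1, 12, 0, -16, 0, 0, 0, -1, 12, 0, -16, 0, 0, 0, -1])

```text
t: 7.78
eef_pos: [435.9, -86.5, 255.7]
eef_rot: [-0.145, 0.989, 0.001, -0.001]
contact_force: [-0.1, -0.0, 0.4]
gripper_width: -0.004
finger_force: 0.0
```

```bash
python3 - <<'E'
from h import *
look('side','side4')
E
```

```text
(no output)
```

View pics/side4.png

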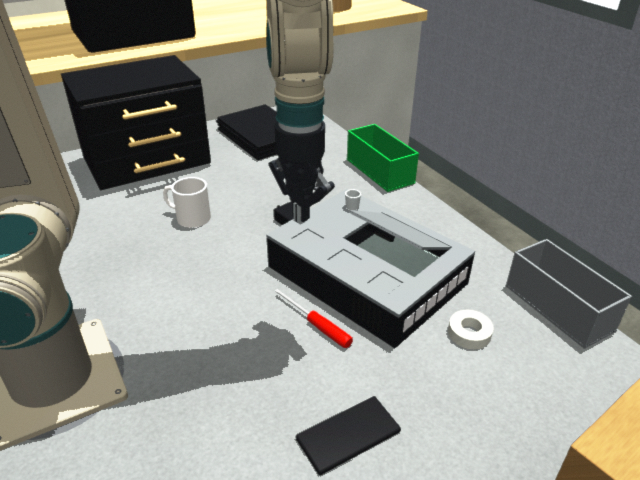

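The door stands open, with its edge running from px (352,207) to (430,248). The pot, screwdriver and other things haven't moved, and the hand is clear. I'll check the edge height, then hand in.

```bash
python3 - <<'E'
from h import *
W=cloud(np.load('pics/side4.npy',allow_pickle=True).item())
z=W[205:255,365:450,2]; h=np.nanmax(z); print(h)
if h>135: print(r.finish_job())
E
```

```text
149.6950310300524
the job is handed in; nothing more can be done
None
```

The middle plate was the button: I pushed it fully in, the battery door sprang open and stayed up (free edge about 150 mm above the bench), the hand is clear, no loose thing looked moved in the last picture, and the job is handed in.

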